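Select the feed marked by the round stud

ROBOT

A 6-joint arm with a two-finger parallel gripper is mounted at the origin on a cart in front of the work surface, level with it; the furniture and walls round the work are solid. World frame = base frame: x ahead of the robot, y to its left, z up, the work surface at z = 0. Lengths are in m, angles in rad, forces in N, time in s.
With the tool pointing down it reaches from about 0.25 to 0.725 m from the base axis. Payload 9.7 kg.
Tool frame: the origin (TCP) lies midway between the tips of the shut fingers; the grasp point (between the pads) lies 19 mm behind it; z points along the fingers, y is the line along which they close (so a half turn about z gives the same grasp; the last joint's range is limited). The gripper opens to 85 mm and grips with 20 to 120 N. Pads are 22 mm wide; open, the fingers measure 114 mm over their backs; the gripper's body (76 mm by 85 mm) begins 54 mm behind the grasp point. The pads swing forward as they close: fully open they stand 13 mm farther back than shut.
Start: joints at [-1.172, 0.087, 0.176, 1.66, 0, 1.571], TCP at [0.214, -0.507, 0.231] pointing down, gripper open.
Joint ranges: [-3.13, 3.13], [-0.85, 1.81], [-1.15, 1.24], [-2.2, 2.28], [-1.44, 1.52], [-3.14, 3.14]. Speed limits (rad/s): [2.22, 2.22, 2.57, 3.14, 3.14, 3.14].

INTERFACE

Orientations are given as [roll, pitch, yaw] about the fixed x, y, z axes, in that order (R = Rz(yaw) Ry(pitch) Rx(roll)).
In Python, from rig import bot gives the robot as it stands. The module is installed in compiled form; this text tells all that it offers.
- The arm moves only by the tool jog_arm, never from a script. Its argument "moves" is a list of rows, each an object with "xyz": the shift along the tool's x, y, z in m, a list of three; "twist": the turn about the tool's z in rad. In form: [{"xyz": [tx, ty, tz], "twist": twist}, ...]. A call has 1 to 8 rows; each row is the pose to reach, as a shift and turn from the pose commanded when the call began, along the tool's axes at that moment; what a row does not reach only later rows make up. A row lasts 1/10 s, in which the tool goes at most 50 mm and 8.59 degrees, less where a joint would pass 70% of its speed; a pose out of reach is approached as far as the arm can. A call with a gripper value outside its range is refused whole. "gripper" is the gripper command: -1 is shut, 1 is fully open, values between are in proportion, set as the call begins (left out, the last holds). The fingers move at their own pace and stop on an object; the grip force is fixed at half the most. Time passes only in rows, so rows that repeat a pose let the fingers close. It gives the time, the measured TCP pose, the force, the opening and the grip force at its end, in the units of the state.
- bot.get_obs(): the state, without advancing time (a new reading comes with each control period).
- bot.grab_frame(name): name is "side" or "top"; returns the picture (480x640x3 uint8, red, green, blue); there is no depth.
- bot.calibration(name): a dict with "camera_matrix" (3x3 intrinsics, pixels), "k1" (the pictures are not rectified: a ray, as slopes to the right and down, at radius r is drawn at 1 + k1 r^2 times it, then the intrinsics apply), "R" (3x3) and "t" (3): a world point X has camera coordinates R X + t. Camera axes: x right, y down, z forward; pixel columns grow to the right and rows downward; lengths in m; the calibration is good to about 2 mm. A picture is of the moment at which its call begins. calibration takes no time and is no camera call.
- bot.sign_off(): hands the job in; it is judged then, once.
The state is a dict: "time": time; "joint_positions": joint angles; "qvel": joint speeds; "tau": joint torques, N m; "tcp_pos": TCP position; "tcp_rot": TCP orientation; "force": force on the tool from outside, world axes, zero at the start; "ft_torque": the same for the moment, N m; "width": finger opening in m; "grip_force": force on a finger pad.
Only numpy, scipy, OpenCV 4.12 (cv2) and the standard library are available. Lean on these libraries where they do the work, as an engineer would, in place of code of your own. Each camera call takes 0.05 s, during which the arm holds its last target. There are 200 camera calls.

TASK

Push the gear lever of the feed gearbox, with the fingertips and without gripping it, through its H-shaped gate into the slot whose end is marked by the round stud, fully home, and then leave it. Push it gently, do not shift into the slot marked by the straight bar on the way, and leave the cup, the bearing and the pliers beside the gearbox where they are.

Things in the scene. Friction and masses are not known exactly. Their poses are not given: they have to be found in the camera images.
- gearbox: Grey cast feed gearbox bolted to the bench, does not move; casting 160 x 134 mm on a 190 x 150 mm foot, steel gate plate on top, its face 110 mm above the bench. Origin: centre of the underside; x points to its far side (away from the robot at yaw 0), y to its left. Nothing but the lever stands over 6 mm above the plate. An 18 mm shaft sticks 30 mm out of its left side, 50 mm up.
- gate (a point): Centre of the H-shaped opening in the plate's face, on the lever's middle line; axes as the gearbox. Two lanes along x, left at y = +25 mm and right at y = -25 mm, their four ends being the slots (stem at x = +27 or -27 mm), joined by one cross channel along y at x = 0. All are 19 mm wide, the stem 12 mm thick, channel corners rounded. The lever starts in the near-left slot.
- knob (a point): Centre of the lever's black knob, a round grip 29 mm thick reaching 26 mm below and 22 mm above this point along the lever. The straight rigid lever tilts about a pivot 86 mm below point gate; the knob's centre is 156 mm from the pivot: 180 mm above the bench when upright, about 166 mm in a slot, and there about 46 mm in x and 45 mm in y from the gate's centre.
- lever_side (a joint): Sideways tilt of the lever in rad, -0.30 to +0.30: about +0.30 is the left lane, -0.30 the right lane. The lever can cross only while lever_fore is within about 0.04 of 0. Stiff by friction: about 1.5 to 3 N at the knob move it, it stays where it is left, no spring.
- lever_fore (a joint): Fore-and-aft tilt of the lever in rad, -0.30 to +0.30: +0.30 is the end of a far slot (towards the gearbox's +x), -0.30 the end of a near slot, 0 the cross channel. Same friction, stays where it is left; hard stops at both ends.
- round_mark: Round dark steel stud, 25 mm in diameter and 6 mm high, fixed on the gate plate just beyond the end of one of the two right slots, at [+-55, -27] mm in the gearbox frame: it marks the slot to select. Origin at the centre of its underside.
- bar_mark: Straight dark steel bar, 9 x 34 mm and 6 mm high, fixed on the gate plate just beyond the end of the other right slot: it marks the slot to keep out of. Origin at the centre of its underside.
- cup: Plain steel cup, 68 mm in diameter and 67 mm high, standing loose beside the gearbox on its left; leave it alone. Origin at the centre of its underside.
- bearing_1: Ball bearing, 52 mm in diameter and 15 mm high, lying loose on the left of the gearbox; leave it alone. Origin at the centre of its underside.
- pliers: Combination pliers, 178 x 54 x 18 mm, lying loose along the right side of the gearbox; leave them alone. Origin at the centre of their underside.

How it is judged:
On the way:
1. the lever is across in the right lane (value of joint lever_side below -0.2 rad), for 0.1 s.
At the end, for the whole second after the job is handed in: The lever stands at rest in the right lane, in the slot marked by the round stud, within 0.06 rad (about 9 mm at the knob) of the slot's end (value of joint lever_side below -0.2 rad and ((x of round_mark in the frame of gearbox above 0 m and value of joint lever_fore above 0.24 rad) or (x of round_mark in the frame of gearbox below 0 m and value of joint lever_fore below -0.24 rad)) and velocity of joint lever_fore between -0.05 and 0.05 rad/s and velocity of joint lever_side between -0.05 and 0.05 rad/s); the robot touches nothing.
It fails at once if the lever is shifted into the slot marked by the bar (value of joint lever_side below -0.2 rad and ((x of bar_mark in the frame of gearbox above 0 m and value of joint lever_fore above 0.17 rad) or (x of bar_mark in the frame of gearbox below 0 m and value of joint lever_fore below -0.17 rad))).
It fails at once if the lever is gripped or shoved with more than 30 N (contact force between the fingers and lever_fore above 30 N).
It fails at once if the cup is moved more than 15 mm (distance of cup from where it was at the start of the episode above 0.015 m).
It fails at once if the bearing is moved more than 15 mm (distance of bearing_1 from where it was at the start of the episode above 0.015 m).
It fails at once if the pliers are moved more than 15 mm (distance of pliers from where it was at the start of the episode above 0.015 m).
It also fails if it takes over 61 s, if anything falls off the work surface, if the arm or the gripper's body presses on something with over 40 N, if the wrist force passes 120 N, or if a joint passes its speed limit or range.

## Working session

There is one attempt and no reset: what is moved stays moved. The work goes in short steps, Python scripts to look and compute and a tool call to move; the robot and the scene stay as the last step left them, time stands still between calls to the robot, and variables do not carry over. Pictures are saved under pics/ and viewed, at most 10 in all, crops included, and the job is handed in when it is done.

Besides the shell and the picture viewer there is one more tool, called after "Emit:" as name(argument=value, ...), one argument or row to a line, values as JSON. jog_arm: Moves the arm, as the interface text tells. Its arguments: {"type":"object","properties":{"moves":{"type":"array"},"gripper":{"type":"number"}},"required":["moves"]}

```bash
mkdir -p pics
python3 - <<'E'
from rig import bot
import cv2,numpy as np
o=bot.get_obs()
for k in o: print(k,np.round(o[k],3))
for n in("side","top"):
    f=bot.grab_frame(n); cv2.imwrite(f"pics/{n}0.png",f[:,:,::-1])
    c=bot.calibration(n); R=np.array(c["R"]);print(n,np.round(c["camera_matrix"],1).tolist(),c["k1"],np.round(R,3).tolist(),np.round(-R.T@np.array(c["t"]),3))
E
```

```text
time 0.0
joint_positions [-1.172  0.087  0.175  1.66  -0.     1.571]
qvel [-0.    -0.001  0.001  0.003  0.001 -0.   ]
tau [ 2.0000e-03 -5.2039e+01  4.6480e+01  1.6000e-02  0.0000e+00 -0.0000e+00]
tcp_pos [ 0.213 -0.507  0.231]
tcp_rot [-3.14   0.     0.399]
force [-1.041  0.128  0.099]
ft_torque [-0.015 -0.026  0.019]
grip_force 0.0
width 0.085
side [[597.2, 0.0, 320.5], [0.0, 597.2, 247.1], [0.0, 0.0, 1.0]] 0.035728900440379664 [[-0.92, -0.392, -0.001], [-0.148, 0.35, -0.925], [0.363, -0.851, -0.38]] [0.179 1.089 0.609]
top [[504.1, 0.0, 317.1], [0.0, 504.1, 237.4], [0.0, 0.0, 1.0]] -0.09919161198881656 [[-0.015, -0.999, -0.03], [-0.986, 0.02, -0.167], [0.167, 0.027, -0.986]] [0.472 0.044 1.022]
```

View pics/top0.png

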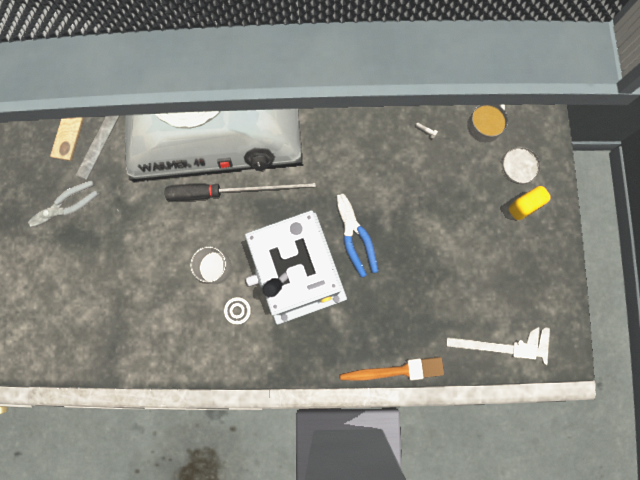

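View pics/side0.png

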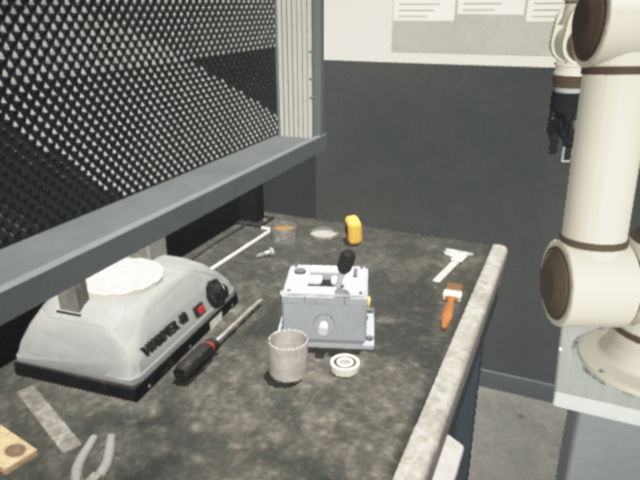

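The top view shows the knob at about (272,287), the round stud at (296,228) on the far side and the bar at (316,285) on the near side. The gearbox is yawed. Next I measure these.

```bash
cat > h.py <<'E'
from rig import bot
import cv2,numpy as np
def ray(n,u,v):
    c=bot.calibration(n);K=np.array(c["camera_matrix"]);R=np.array(c["R"]);t=np.array(c["t"]).ravel()
    d=np.array([(u-K[0,2])/K[0,0],(v-K[1,2])/K[1,1]]);s=d.copy()
    for _ in range(20): s=d/(1+c["k1"]*(s@s))
    return -R.T@t, R.T@np.array([s[0],s[1],1])
def onz(n,u,v,z):
    o,d=ray(n,u,v);return o+d*(z-o[2])/d[2]
def two(p,q):
    o1,d1=ray("top",*p);o2,d2=ray("side",*q)
    a=np.linalg.lstsq(np.c_[d1,-d2],o2-o1,rcond=None)[0]
    A=o1+d1*a[0];B=o2+d2*a[1];return (A+B)/2,np.linalg.norm(A-B)
E
python3 - <<'E'
from h import *
T=cv2.imread("pics/top0.png");S=cv2.imread("pics/side0.png")
def blobs(I,x0,y0,x1,y1,lo,hi,mn):
    g=cv2.cvtColor(I,cv2.COLOR_BGR2GRAY)[y0:y1,x0:x1]
    m=((g>=lo)&(g<=hi)).astype(np.uint8)
    for c in cv2.findContours(m,cv2.RETR_EXTERNAL,cv2.CHAIN_APPROX_NONE)[0]:
        M=cv2.moments(c)
        if M["m00"]>=mn: yield M["m00"],(M["m10"]/M["m00"]+x0,M["m01"]/M["m00"]+y0),cv2.minAreaRect(c)
for lo,hi in((0,60),(90,150)):
  for a,p,r in blobs(T,240,205,350,325,lo,hi,25): print("top",lo,round(a),np.round(p,1),np.round(onz("top",*p,.116),4),np.round(r[1],1),round(r[2],1))
for a,p,r in blobs(S,325,240,365,285,0,50,25): print("side",round(a),np.round(p,1),np.round(r[1],1))
a=cv2.resize(T[200:330,220:390],None,fx=4,fy=4,interpolation=cv2.INTER_CUBIC)
cv2.imwrite("pics/crop0.png",a)
E
```

```text
top 0 216 [271.9 287.1] [0.5363 0.1521 0.116 ] [14.1 19.8] 45.0
top 90 28 [298.8 306.9] [0.5001 0.1038 0.116 ] [ 2.5 45.9] 70.3
top 90 4260 [299.  258.2] [0.5879 0.1025 0.116 ] [109. 119.] -0.0
```

View pics/crop0.png

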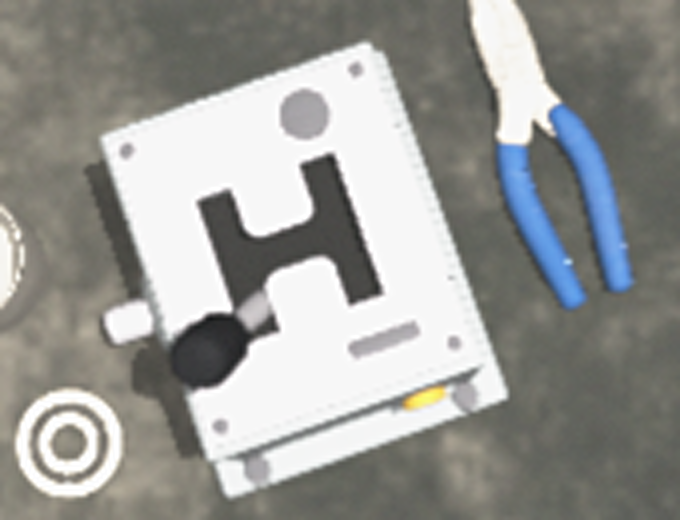

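The crop shows the stud at crop (304,114), beyond the far-right slot, and the bar at (384,340), beyond the near-right slot. The plate screws are at (126,151), (355,69), (454,342) and (220,426). The lever is in the near-left slot.

Run:
```python
from h import *
P=lambda c,z=.110:onz("top",c[0]/4+220-.4,c[1]/4+200-.4,z)
sc=[P(c) for c in((126,151),(355,69),(454,342),(220,426))]
st,br=P((304,114),.116),P((384,340),.116)
g=np.mean(sc,0)
x=sc[0]-sc[3]+sc[1]-sc[2];yaw=np.arctan2(x[1],x[0]);d=st-br
print("gate",g,"yaw",yaw,np.arctan2(d[1],d[0]),"len",np.linalg.norm(d))
c,s=np.cos(yaw),np.sin(yaw);M=np.array([[c,s],[-s,c]])
print("stud",M@(st-g)[:2],"bar",M@(br-g)[:2],[ (M@(q-g)[:2]).round(4).tolist() for q in sc])
S=cv2.imread("pics/side0.png")[245:280,330:362];m=(S.max(2)<55).astype(np.uint8)
for k in cv2.findContours(m,0,1)[0]:
    if cv2.contourArea(k)>60:
        r=cv2.moments(k);q=(r["m10"]/r["m00"]+330,r["m01"]/r["m00"]+245);X,e=two((271.9,287.1),q);print("knob",q,X,e,M@(X-g)[:2])
for n,w in(("near-left",(-46,45)),("mid-left",(0,45)),("start push",(-85,45))): print(n,g[:2]+M.T@np.array(w)/1000)
o=bot.get_obs();print(M@(o["tcp_pos"]-g)[:2])
```

```text
gate [0.58380305 0.11646238 0.11      ] yaw 0.32879993640641203 0.32567282856909774 len 0.10978215942058153
stud [ 0.05387416 -0.02698745] bar [-0.05590746 -0.02664415] [[0.0669, 0.0561], [0.067, -0.0561], [-0.067, -0.0561], [-0.0669, 0.0561]]
near-left [0.52573641 0.14419801]
mid-left [0.56927222 0.15905175]
start push [0.48882562 0.13160462]
[-0.55169348 -0.47015121]
```

Stud, bar and screws all agree with the given sizes to about 1 mm. The target slot is far-right and the yaw is 0.328. I move to behind the knob with the fingers shut.

Emit:
jog_arm(
  moves=[
    {"xyz": [0.497,-0.482,0],"twist": 0.071},
    {"xyz": [0.497,-0.482,0],"twist": 0.071},
    {"xyz": [0.497,-0.482,0],"twist": 0.071},
    {"xyz": [0.497,-0.482,0],"twist": 0.071},
    {"xyz": [0.497,-0.482,0],"twist": 0.071},
    {"xyz": [0.497,-0.482,0],"twist": 0.071},
    {"xyz": [0.497,-0.482,0],"twist": 0.071},
    {"xyz": [0.497,-0.482,0],"twist": 0.071},
  ],
  gripper=-1,
)

```text
time: 0.9
tcp_pos: [0.3702, -0.1368, 0.2312]
tcp_rot: [3.141, -0.0, 0.327]
force: [1.4, -1.3, -0.6]
width: 0.0004
grip_force: 0.0
```

Emit:
jog_arm(
  moves=[
    {"xyz": [0.194,-0.216,0],"twist": 0},
    {"xyz": [0.194,-0.216,0],"twist": 0},
    {"xyz": [0.194,-0.216,0],"twist": 0},
    {"xyz": [0.194,-0.216,0],"twist": 0},
    {"xyz": [0.194,-0.216,0],"twist": 0},
    {"xyz": [0.194,-0.216,0],"twist": 0},
    {"xyz": [0.194,-0.216,0],"twist": 0},
    {"xyz": [0.194,-0.216,0],"twist": 0},
  ],
)

```text
time: 1.7
tcp_pos: [0.484, 0.1289, 0.2306]
tcp_rot: [3.142, 0.002, 0.33]
force: [-0.9, -1.4, -0.6]
width: -0.0004
grip_force: 0.0
```

Emit:
jog_arm(
  moves=[
    {"xyz": [0,0,0.04],"twist": 0},
    {"xyz": [0,0,0.079],"twist": 0},
    {"xyz": [0,0,0.079],"twist": 0},
  ],
)

```text
time: 2.0
tcp_pos: [0.4814, 0.1264, 0.1476]
tcp_rot: [-3.141, 0.008, 0.326]
force: [-0.8, -0.1, 0.1]
width: -0.0001
grip_force: 0.0
```

```bash
cat > s.py <<'E'
from h import *
import sys
g=np.array([.5838,.1165]);y=.328;c,s=np.cos(y),np.sin(y);M=np.array([[c,s],[-s,c]])
o=bot.get_obs();print("tcp gear mm",(M@(np.array(o["tcp_pos"][:2])-g)*1000).round(1),"z",o["tcp_pos"][2],"F",(M@np.array(o["force"])[:2]).round(1),o["time"],"yaw",o["tcp_rot"][2])
if len(sys.argv)>1:
    a=bot.grab_frame("top")[190:330,220:390,::-1];b=bot.grab_frame("side")[220:360,250:420,::-1]
    cv2.imwrite(f"pics/{sys.argv[1]}.png",cv2.resize(np.hstack([a,b]),(800,330),interpolation=2))
E
python3 s.py a
```

```text
tcp gear mm [-93.8  42.4] z 0.1475564823504521 F [-0.8  0.1] 2.0 yaw 0.32635992744696574
```

View pics/a.png

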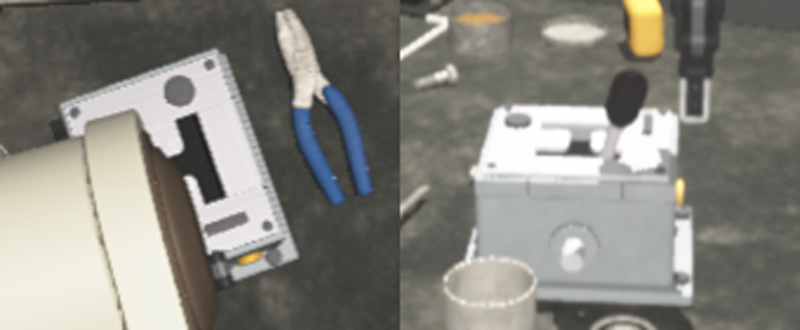

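The left half (top view) has the arm covering the knob. The right half (side view) shows the fingertip beside the knob at (690,110) with a clear gap to the knob at (627,97). Now I push it gently towards +x.

Emit:
jog_arm(
  moves=[
    {"xyz": [0.005,-0.003,0],"twist": 0},
    {"xyz": [0.01,-0.003,0],"twist": 0},
    {"xyz": [0.015,-0.003,0],"twist": 0},
    {"xyz": [0.02,-0.003,0],"twist": 0},
    {"xyz": [0.024,-0.003,0],"twist": 0},
    {"xyz": [0.028,-0.003,0],"twist": 0},
    {"xyz": [0.032,-0.003,0],"twist": 0},
    {"xyz": [0.036,-0.003,0],"twist": 0},
  ],
)

```text
time: 2.9
tcp_pos: [0.5175, 0.1428, 0.1522]
tcp_rot: [-3.142, 0.0, 0.328]
force: [-2.0, -0.0, 0.8]
width: -0.0
grip_force: 0.9
```

Emit:
jog_arm(
  moves=[
    {"xyz": [0.003,0,0],"twist": 0},
    {"xyz": [0.006,0,0],"twist": 0},
    {"xyz": [0.009,0,0],"twist": 0},
    {"xyz": [0.012,0,0],"twist": 0},
    {"xyz": [0.015,0,0],"twist": 0},
    {"xyz": [0.018,0,0],"twist": 0},
    {"xyz": [0.021,0,0],"twist": 0},
    {"xyz": [0.024,0,0],"twist": 0},
  ],
)

```text
time: 3.7
tcp_pos: [0.5403, 0.1505, 0.1523]
tcp_rot: [3.142, -0.0, 0.328]
force: [-1.8, 0.1, -0.2]
width: -0.0003
grip_force: 0.7
```

```bash
python3 s.py b
```

```text
tcp gear mm [-30.3  46.2] z 0.1522777752735296 F [-1.7  0.7] 3.7 yaw 0.32776375445559713
```

View pics/b.png

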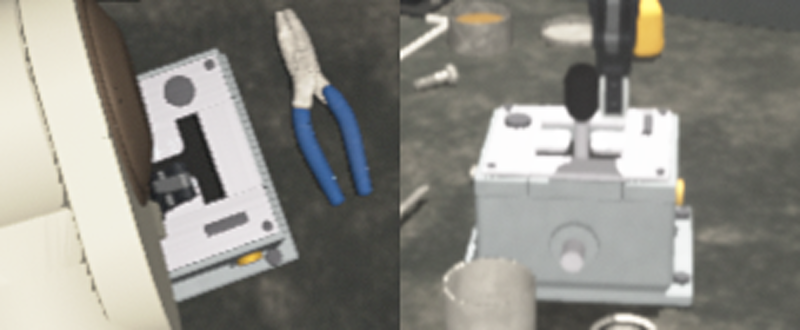

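The side view shows the knob at composite (581,92), with the lever near upright. I compute its fore position by casting rays onto the left-lane plane.

```bash
cat > k.py <<'E'
from s import *
def knob(I,u0,u1,v0,v1,yg,th=60):
    m=(I[v0:v1,u0:u1].max(2)<th).astype(np.uint8)
    k=max(cv2.findContours(m,0,1)[0],key=cv2.contourArea);(cx,cy),(w,h),a=cv2.minAreaRect(k)
    o,d=ray("side",cx+u0,cy+v0);n=np.array([-s,c,0]);t=(yg+n[:2]@g-n@o)/(n@d);X=o+t*d
    return (cx+u0,cy+v0),(w,h,a),M@(X[:2]-g)*1000,X[2]
E
python3 - <<'E'
from k import *
print(knob(cv2.imread("pics/side0.png"),330,362,243,285,.045))
f=bot.grab_frame("side")
for u1 in(334,336): 
  print(knob(f,312,u1,240,280,.045))
E
```

```text
tcp gear mm [-30.2  46.2] z 0.1521804892389478 F [-0.8 -0.8] 3.8 yaw 0.3277668718220832
((341.9999990463257, 259.5), (3.6380343437194824, 8.731282234191895, 14.03624439239502), array([-32.85140244,  45.        ]), np.float64(0.17096084364103703))
((327.0, 258.5), (21.0, 12.0, 90.0), array([-5.23957179, 45.        ]), np.float64(0.17209650836825924))
((327.0, 258.5), (21.0, 12.0, 90.0), array([-5.23957179, 45.        ]), np.float64(0.17209650836825924))
```

Emit:
jog_arm(
  moves=[
    {"xyz": [0.002,0,0],"twist": 0},
    {"xyz": [0.004,0,0],"twist": 0},
    {"xyz": [0.005,0,0],"twist": 0},
    {"xyz": [0.005,0,0],"twist": 0},
  ],
)

```text
time: 4.25
tcp_pos: [0.5448, 0.152, 0.1522]
tcp_rot: [3.142, 0.0, 0.328]
force: [-0.8, 0.2, 0.4]
width: 0.0001
grip_force: 0.6
```

Run:
```python
from k import *
f=bot.grab_frame("side")
for u1 in(330,332,334): print(knob(f,308,u1,240,280,.045))
```

```text
tcp gear mm [-25.4  46.2] z 0.1522479661352657 F [-0.7  0.5] 4.25 yaw 0.32776481751489284
((323.5, 258.0), (11.0, 22.0, 0.0), array([ 1.2147915, 45.       ]), np.float64(0.17289653495374196))
((324.0, 258.0), (12.0, 22.0, 0.0), array([ 0.29276425, 45.        ]), np.float64(0.17292534917014157))
((324.0, 258.0), (12.0, 22.0, 0.0), array([ 0.29276425, 45.        ]), np.float64(0.17292534917014157))
```

The knob is centred on the cross channel (x about 0 to 1 mm). I back off and go round to its left side.

Emit:
jog_arm(
  moves=[
    {"xyz": [-0.02,0,0],"twist": 0},
    {"xyz": [-0.035,0,0],"twist": 0},
    {"xyz": [-0.035,-0.025,0],"twist": 0},
    {"xyz": [-0.035,-0.05,0],"twist": 0},
    {"xyz": [-0.035,-0.05,0],"twist": 0},
    {"xyz": [-0.01,-0.05,0],"twist": 0},
    {"xyz": [0.0255,-0.05,0],"twist": 0},
    {"xyz": [0.0255,-0.05,0],"twist": 0},
  ],
)

```text
time: 5.1
tcp_pos: [0.5584, 0.2, 0.1503]
tcp_rot: [-3.135, 0.001, 0.343]
force: [-1.2, 0.4, -0.7]
width: 0.0001
grip_force: 0.0
```

```bash
python3 s.py c
```

```text
tcp gear mm [ 2.9 87.2] z 0.15025596536791036 F [-1.   0.7] 5.1 yaw 0.3426790862895841
```

View pics/c.png

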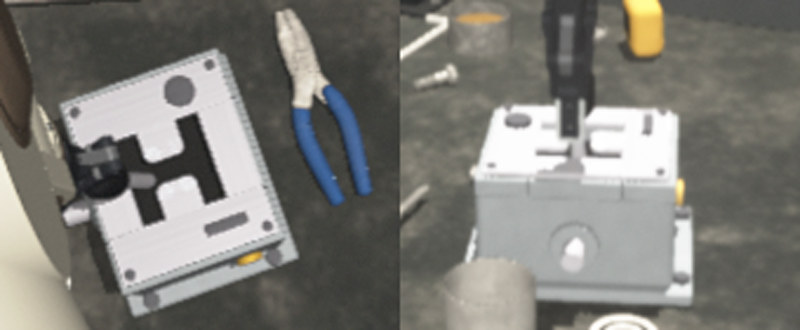

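The top view shows the stem still in line with the cross channel (140,180), with the finger to its left at (100,155). I let it settle.

Emit:
jog_arm(
  moves=[
    {"xyz": [0,0,0],"twist": 0},
    {"xyz": [0,0,0],"twist": 0},
    {"xyz": [0,0,0],"twist": 0},
  ],
)

```text
time: 5.5
tcp_pos: [0.5554, 0.1992, 0.1528]
tcp_rot: [-3.135, -0.001, 0.342]
force: [0.4, -0.2, 0.4]
width: -0.0003
grip_force: 0.0
```

```bash
python3 s.py
```

```text
tcp gear mm [-0.2 87.4] z 0.15282480644697827 F [ 0.3 -0.3] 5.5 yaw 0.3422784282841971
```

Run:
```python
from k import *
print(o["joint_positions"],o["tcp_rot"],o["force"])
```

```text
tcp gear mm [-0.2 87.4] z 0.15282480644697827 F [ 0.3 -0.3] 5.5 yaw 0.3422784282841971
[0.34119863 0.16676498 0.11238213 1.51570414 0.00652775 3.14051283] [-3.13506567e+00 -7.16378144e-04  3.42278428e-01] [ 0.40962949 -0.18597266  0.38909819]
```

Joint 6 was at its limit, which clipped y and yaw by a few mm; moving towards -y relieves it. I now push across.

Emit:
jog_arm(
  moves=[
    {"xyz": [0,0.004,0],"twist": 0},
    {"xyz": [0,0.008,0],"twist": 0.005},
    {"xyz": [0,0.012,0],"twist": 0.01},
    {"xyz": [0,0.016,0],"twist": 0.014},
    {"xyz": [0,0.02,0],"twist": 0.014},
    {"xyz": [0,0.024,0],"twist": 0.014},
    {"xyz": [0,0.028,0],"twist": 0.014},
    {"xyz": [0,0.032,0],"twist": 0.014},
  ],
)

```text
time: 6.3
tcp_pos: [0.5681, 0.1706, 0.1569]
tcp_rot: [-3.133, -0.008, 0.329]
force: [-3.7, 8.0, 28.9]
width: 0.0003
grip_force: 14.4
```

```bash
python3 s.py
```

```text
tcp gear mm [ 2.6 56.3] z 0.15694187198373927 F [-1.   8.8] 6.3 yaw 0.3290254567698607
```

The upward force of 29 N suggests the knob is catching under a ledge on the finger's back. I back off and raise the tool at once.

Emit:
jog_arm(
  moves=[
    {"xyz": [0,-0.006,-0.006],"twist": 0},
    {"xyz": [0,-0.015,-0.01],"twist": 0},
    {"xyz": [0,-0.025,-0.018],"twist": 0},
    {"xyz": [0,-0.025,-0.018],"twist": 0},
    {"xyz": [0,-0.025,-0.018],"twist": 0},
  ],
)

```text
time: 6.8
tcp_pos: [0.5585, 0.1926, 0.17]
tcp_rot: [-3.135, 0.0, 0.329]
force: [0.6, 0.1, -0.3]
width: 0.0001
grip_force: 0.0
```

```bash
python3 s.py
python3 - <<'E'
from k import *
a=bot.grab_frame("top")[200:320,210:310,::-1];b=bot.grab_frame("side")[200:320,280:380,::-1]
cv2.imwrite("pics/d.png",cv2.resize(np.hstack([a,b]),(800,480),interpolation=2))
E
```

```text
tcp gear mm [ 0.6 80.2] z 0.1700055021722168 F [ 0.6 -0.1] 6.8 yaw 0.32947778306097764
tcp gear mm [ 0.6 80.2] z 0.1700055021722168 F [ 0.6 -0.1] 6.8 yaw 0.32947778306097764
```

View pics/d.png

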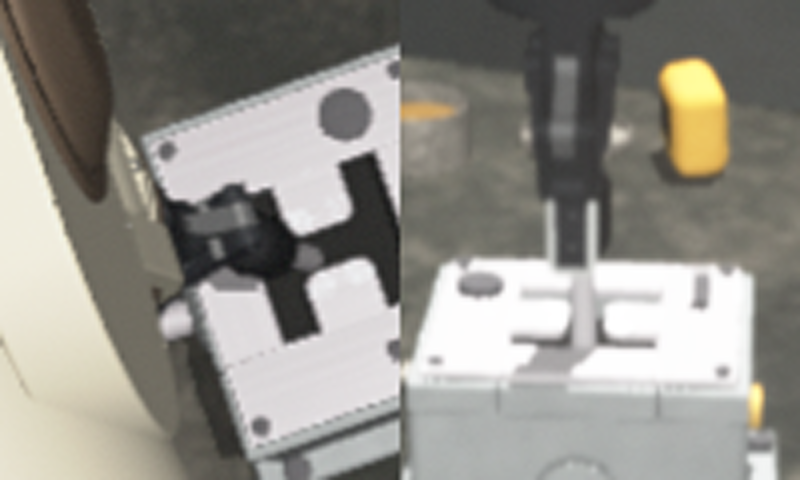

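The stem has come partway across and is at crop (305,257), still in the channel. The side view shows the slim fingertip only below about (572,200), with a bulkier knuckle above it. The earlier push with the pads' edge had no trouble, so I turn the tool 90° to push with the same face.

Emit:
jog_arm(
  moves=[
    {"xyz": [0,-0.01,-0.03],"twist": 0},
    {"xyz": [0,-0.01,-0.06],"twist": -0.14},
    {"xyz": [0,-0.01,-0.06],"twist": -0.28},
    {"xyz": [0,-0.01,-0.06],"twist": -0.42},
    {"xyz": [0,-0.01,-0.06],"twist": -0.56},
    {"xyz": [0,-0.01,-0.06],"twist": -0.7},
    {"xyz": [0,-0.01,-0.06],"twist": -0.84},
    {"xyz": [0,-0.01,-0.06],"twist": -0.98},
  ],
)

```text
time: 7.7
tcp_pos: [0.5555, 0.201, 0.2298]
tcp_rot: [-3.137, -0.005, 1.314]
force: [0.2, 0.2, -0.2]
width: 0.0
grip_force: 0.0
```

Emit:
jog_arm(
  moves=[
    {"xyz": [0,0,0],"twist": -0.14},
    {"xyz": [0,0,0],"twist": -0.28},
    {"xyz": [0,0,0],"twist": -0.42},
    {"xyz": [0,0,0],"twist": -0.56},
    {"xyz": [0,0,0],"twist": -0.59},
    {"xyz": [0,0,0],"twist": -0.59},
    {"xyz": [0,0,0],"twist": -0.59},
  ],
)

```text
time: 8.4
tcp_pos: [0.5555, 0.2011, 0.23]
tcp_rot: [-3.141, -0.007, 1.897]
force: [-0.3, 0.7, -0.9]
width: 0.0004
grip_force: 0.0
```

```bash
python3 s.py
```

```text
tcp gear mm [ 0.5 89.2] z 0.22999037632257285 F [-0.   0.8] 8.4 yaw 1.8974070559052325
```

Emit:
jog_arm(
  moves=[
    {"xyz": [0,0,0.04],"twist": 0},
    {"xyz": [0,0,0.072],"twist": 0},
    {"xyz": [0,0,0.072],"twist": 0},
    {"xyz": [-0.01,0,0.072],"twist": 0},
    {"xyz": [-0.014,0,0.072],"twist": 0},
    {"xyz": [-0.018,0,0.072],"twist": 0},
    {"xyz": [-0.022,0,0.072],"twist": 0},
    {"xyz": [-0.026,0,0.072],"twist": 0},
  ],
)

```text
time: 9.2
tcp_pos: [0.5642, 0.1769, 0.1589]
tcp_rot: [3.141, -0.007, 1.899]
force: [-0.2, -0.0, -0.3]
width: -0.0003
grip_force: 0.0
```

Emit:
jog_arm(
  moves=[
    {"xyz": [-0.003,0,0],"twist": 0},
    {"xyz": [-0.006,0,0],"twist": 0},
    {"xyz": [-0.009,0,0],"twist": 0},
    {"xyz": [-0.012,0,0],"twist": 0},
  ],
)

```text
time: 9.6
tcp_pos: [0.5676, 0.1658, 0.158]
tcp_rot: [-3.141, -0.007, 1.899]
force: [-0.4, 1.2, 0.7]
width: 0.0001
grip_force: 0.9
```

```bash
python3 s.py
```

```text
tcp gear mm [ 0.5 51.9] z 0.15804919075028923 F [-0.   1.3] 9.6 yaw 1.8993020243354666
```

Contact is gentle, at 1 to 2 N, so I continue.

Emit:
jog_arm(
  moves=[
    {"xyz": [-0.003,0,0],"twist": 0},
    {"xyz": [-0.006,0,0],"twist": 0},
    {"xyz": [-0.009,0,0],"twist": 0},
    {"xyz": [-0.012,0,0],"twist": 0},
  ],
)

```text
time: 10.0
tcp_pos: [0.5715, 0.1543, 0.158]
tcp_rot: [-3.142, -0.007, 1.899]
force: [-1.0, 1.6, 0.8]
width: -0.0001
grip_force: 0.8
```

Emit:
jog_arm(
  moves=[
    {"xyz": [-0.003,0,0],"twist": 0},
    {"xyz": [-0.006,0,0],"twist": 0},
    {"xyz": [-0.009,0,0],"twist": 0},
    {"xyz": [-0.012,0,0],"twist": 0},
  ],
)

```text
time: 10.4
tcp_pos: [0.5754, 0.1429, 0.1579]
tcp_rot: [-3.141, -0.007, 1.899]
force: [-0.8, 1.9, 0.3]
width: -0.0001
grip_force: 0.8
```

```bash
python3 s.py
```

```text
tcp gear mm [ 0.6 27.7] z 0.1578764372067264 F [-0.2  2. ] 10.4 yaw 1.8991212133580366
```

Emit:
jog_arm(
  moves=[
    {"xyz": [-0.003,0,0.001],"twist": 0},
    {"xyz": [-0.006,0,0.002],"twist": 0},
    {"xyz": [-0.009,0,0.003],"twist": 0},
    {"xyz": [-0.012,0,0.004],"twist": 0},
    {"xyz": [-0.015,0,0.005],"twist": 0},
    {"xyz": [-0.018,0,0.005],"twist": 0},
  ],
)

```text
time: 11.0
tcp_pos: [0.5811, 0.1258, 0.1525]
tcp_rot: [-3.141, -0.007, 1.899]
force: [-1.1, 1.1, 0.6]
width: 0.0003
grip_force: 0.8
```

Emit:
jog_arm(
  moves=[
    {"xyz": [-0.003,0,0],"twist": 0},
    {"xyz": [-0.006,0,0],"twist": 0},
    {"xyz": [-0.009,0,0],"twist": 0},
    {"xyz": [-0.012,0,0],"twist": 0},
    {"xyz": [-0.015,0,0],"twist": 0},
  ],
)

```text
time: 11.5
tcp_pos: [0.586, 0.1117, 0.1525]
tcp_rot: [-3.141, -0.007, 1.899]
force: [-0.3, 0.8, -1.1]
width: -0.0003
grip_force: 0.8
```

```bash
python3 s.py e
```

```text
tcp gear mm [ 0.5 -5.3] z 0.15253569344908585 F [-0.1  0.8] 11.5 yaw 1.8991284896223684
```

View pics/e.png

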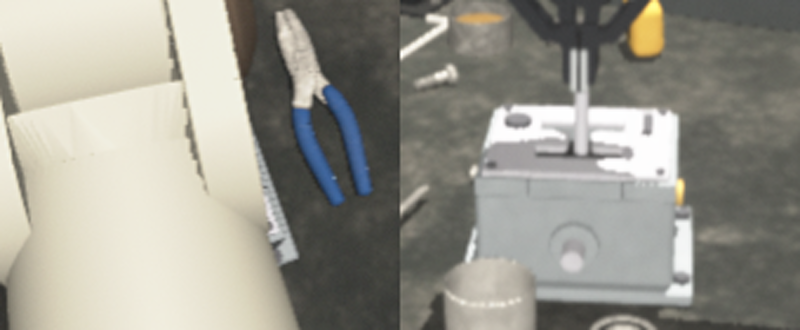

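The top view is blocked by the arm; the side view shows the finger in line with the channel. By the contact offset the knob is at y of about -33 mm, so I finish the cross in small steps.

Emit:
jog_arm(
  moves=[
    {"xyz": [-0.002,0,0],"twist": 0},
    {"xyz": [-0.004,0,0],"twist": 0},
    {"xyz": [-0.006,0,0],"twist": 0},
    {"xyz": [-0.006,0,0],"twist": 0},
  ],
)

```text
time: 12.0
tcp_pos: [0.588, 0.106, 0.1526]
tcp_rot: [-3.141, -0.007, 1.899]
force: [0.4, 0.5, -0.3]
width: -0.0004
grip_force: 0.4
```

Emit:
jog_arm(
  moves=[
    {"xyz": [-0.001,0,0],"twist": 0},
    {"xyz": [-0.002,0,0],"twist": 0},
  ],
)

```text
time: 12.2
tcp_pos: [0.5885, 0.1044, 0.1526]
tcp_rot: [-3.141, -0.007, 1.899]
force: [-0.5, 0.8, -1.1]
width: 0.0001
grip_force: 0.8
```

Emit:
jog_arm(
  moves=[
    {"xyz": [-0.001,0,0],"twist": 0},
    {"xyz": [-0.002,0,0],"twist": 0},
  ],
)

```text
time: 12.4
tcp_pos: [0.5892, 0.1024, 0.1526]
tcp_rot: [-3.141, -0.007, 1.899]
force: [-0.4, 1.1, -0.7]
width: 0.0001
grip_force: 0.8
```

```bash
python3 s.py
```

```text
tcp gear mm [  0.6 -15.1] z 0.15255811436961167 F [-0.1  1.1] 12.4 yaw 1.8992091673388471
```

Emit:
jog_arm(
  moves=[
    {"xyz": [-0.001,0,0],"twist": 0},
    {"xyz": [-0.002,0,0],"twist": 0},
  ],
)

```text
time: 12.6
tcp_pos: [0.5898, 0.1005, 0.1526]
tcp_rot: [-3.141, -0.007, 1.899]
force: [-0.5, 1.6, -2.0]
width: 0.0001
grip_force: 1.2
```

Emit:
jog_arm(
  moves=[
    {"xyz": [-0.001,0,0],"twist": 0},
    {"xyz": [-0.001,0,0],"twist": 0},
  ],
)

```text
time: 12.8
tcp_pos: [0.59, 0.0998, 0.1524]
tcp_rot: [-3.141, -0.008, 1.899]
force: [-0.6, 4.3, -2.3]
width: 0.0
grip_force: 1.8
```

The force is rising, so the lever is at the stop in the right lane. I back off, raise the tool and turn it back.

Emit:
jog_arm(
  moves=[
    {"xyz": [0.015,0,0],"twist": 0},
    {"xyz": [0.025,0,-0.03],"twist": 0},
    {"xyz": [0.025,0,-0.075],"twist": 0.14},
    {"xyz": [0.025,0,-0.075],"twist": 0.28},
    {"xyz": [0.025,0,-0.075],"twist": 0.42},
    {"xyz": [0.025,0,-0.075],"twist": 0.56},
    {"xyz": [0.025,0,-0.075],"twist": 0.7},
    {"xyz": [0.025,0,-0.075],"twist": 0.84},
  ],
)

```text
time: 13.6
tcp_pos: [0.5822, 0.1234, 0.2281]
tcp_rot: [-3.137, -0.004, 1.053]
force: [0.2, 0.6, -0.0]
width: 0.0005
grip_force: 0.0
```

Emit:
jog_arm(
  moves=[
    {"xyz": [0,0,0],"twist": 0.14},
    {"xyz": [0,0,0],"twist": 0.28},
    {"xyz": [0,0,0],"twist": 0.42},
    {"xyz": [0,0,0],"twist": 0.56},
    {"xyz": [0,0,0],"twist": 0.7},
    {"xyz": [0,0,0],"twist": 0.731},
    {"xyz": [0,0,0],"twist": 0.731},
  ],
)

```text
time: 14.3
tcp_pos: [0.5821, 0.1233, 0.2281]
tcp_rot: [-3.135, -0.0, 0.328]
force: [0.4, -0.3, -0.1]
width: 0.0
grip_force: 0.0
```

```bash
python3 s.py
```

```text
tcp gear mm [0.6 7. ] z 0.22808399860694759 F [ 0.3 -0.4] 14.3 yaw 0.3280581697162088
```

Emit:
jog_arm(
  moves=[
    {"xyz": [-0.035,0,0],"twist": 0},
    {"xyz": [-0.06,0.02,0],"twist": 0},
    {"xyz": [-0.06,0.051,0],"twist": 0},
    {"xyz": [-0.06,0.051,0],"twist": 0},
    {"xyz": [-0.06,0.051,0.04],"twist": 0},
    {"xyz": [-0.06,0.051,0.075],"twist": 0},
    {"xyz": [-0.06,0.051,0.075],"twist": 0},
  ],
)

```text
time: 15.0
tcp_pos: [0.5395, 0.0559, 0.1479]
tcp_rot: [-3.133, 0.007, 0.329]
force: [-0.6, -0.5, -0.3]
width: 0.0001
grip_force: 0.0
```

```bash
python3 s.py f
```

```text
tcp gear mm [-61.5 -43.1] z 0.14790561272084096 F [-0.8 -0.3] 15.0 yaw 0.32921491784620294
```

View pics/f.png

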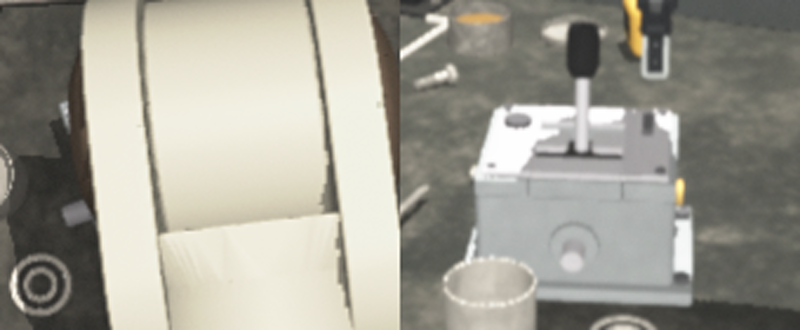

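The side view shows the knob at (583,50) over the right lane, upright fore-and-aft, with the fingertip behind it at (655,60). I push towards +x.

Emit:
jog_arm(
  moves=[
    {"xyz": [0.005,0.001,0],"twist": 0},
    {"xyz": [0.01,0.001,0],"twist": 0},
    {"xyz": [0.015,0.001,0],"twist": 0},
    {"xyz": [0.02,0.001,0],"twist": 0},
    {"xyz": [0.024,0.001,0],"twist": 0},
    {"xyz": [0.028,0.001,0],"twist": 0},
    {"xyz": [0.032,0.001,0],"twist": 0},
    {"xyz": [0.036,0.001,0],"twist": 0},
  ],
)

```text
time: 15.9
tcp_pos: [0.5763, 0.0664, 0.1523]
tcp_rot: [-3.135, 0.0, 0.328]
force: [-1.5, -0.7, 0.9]
width: -0.0003
grip_force: 0.7
```

Emit:
jog_arm(
  moves=[
    {"xyz": [0.003,0,0],"twist": 0},
    {"xyz": [0.006,0,0],"twist": 0},
    {"xyz": [0.009,0,0],"twist": 0},
    {"xyz": [0.012,0,0],"twist": 0},
  ],
)

```text
time: 16.3
tcp_pos: [0.5877, 0.0702, 0.1524]
tcp_rot: [-3.135, 0.0, 0.328]
force: [-1.5, -0.9, 1.0]
width: 0.0001
grip_force: 0.8
```

```bash
python3 s.py
```

```text
tcp gear mm [-11.2 -45.1] z 0.15244769044650525 F [-1.7 -0.3] 16.3 yaw 0.32811080469162723
```

Forces are gentle and on course. About 29 mm remain.

Emit:
jog_arm(
  moves=[
    {"xyz": [0.003,0,0],"twist": 0},
    {"xyz": [0.006,0,0],"twist": 0},
    {"xyz": [0.009,0,0],"twist": 0},
    {"xyz": [0.012,0,0],"twist": 0},
    {"xyz": [0.015,0,0],"twist": 0},
    {"xyz": [0.018,0,0],"twist": 0},
  ],
)

```text
time: 16.9
tcp_pos: [0.6046, 0.0761, 0.1521]
tcp_rot: [-3.134, 0.001, 0.328]
force: [-1.8, -0.6, -0.9]
width: -0.0001
grip_force: 0.8
```

Emit:
jog_arm(
  moves=[
    {"xyz": [0.002,0,0],"twist": 0},
    {"xyz": [0.004,0,0],"twist": 0},
    {"xyz": [0.006,0,0],"twist": 0},
    {"xyz": [0.006,0,0],"twist": 0},
  ],
)

```text
time: 17.3
tcp_pos: [0.6104, 0.078, 0.1523]
tcp_rot: [-3.135, 0.0, 0.328]
force: [-1.7, -1.4, -0.2]
width: 0.0004
grip_force: 0.6
```

Emit:
jog_arm(
  moves=[
    {"xyz": [0.001,0,0],"twist": 0},
    {"xyz": [0.002,0,0],"twist": 0},
  ],
)

```text
time: 17.5
tcp_pos: [0.6121, 0.0785, 0.1525]
tcp_rot: [-3.135, 0.0, 0.328]
force: [-2.3, -0.5, -0.4]
width: 0.0
grip_force: 0.7
```

Emit:
jog_arm(
  moves=[
    {"xyz": [0.001,0,0],"twist": 0},
    {"xyz": [0.002,0,0],"twist": 0},
  ],
)

```text
time: 17.7
tcp_pos: [0.6141, 0.0792, 0.1525]
tcp_rot: [-3.135, 0.0, 0.328]
force: [-0.9, -0.6, -0.6]
width: -0.0
grip_force: 0.7
```

```bash
python3 s.py
```

```text
tcp gear mm [ 16.7 -45.1] z 0.1524576303554027 F [-1.  -0.3] 17.7 yaw 0.32809695290910423
```

Emit:
jog_arm(
  moves=[
    {"xyz": [0.001,0,0],"twist": 0},
    {"xyz": [0.001,0,0],"twist": 0},
  ],
)

```text
time: 17.9
tcp_pos: [0.6149, 0.0795, 0.1523]
tcp_rot: [-3.135, 0.0, 0.328]
force: [-1.8, 0.0, -0.7]
width: -0.0001
grip_force: 0.9
```

Emit:
jog_arm(
  moves=[
    {"xyz": [0.001,0,0],"twist": 0},
    {"xyz": [0.001,0,0],"twist": 0},
  ],
)

```text
time: 18.1
tcp_pos: [0.6157, 0.0798, 0.1522]
tcp_rot: [-3.135, 0.001, 0.328]
force: [-3.7, -0.7, 0.2]
width: 0.0
grip_force: 1.6
```

Emit:
jog_arm(
  moves=[
    {"xyz": [0.001,0,0],"twist": 0},
    {"xyz": [0.001,0,0],"twist": 0},
  ],
)

```text
time: 18.3
tcp_pos: [0.6165, 0.0801, 0.1521]
tcp_rot: [-3.135, 0.001, 0.328]
force: [-4.9, -1.6, 0.3]
width: 0.0004
grip_force: 2.5
```

The stop is felt at 5 N. I retreat clear of the lever and check.

Emit:
jog_arm(
  moves=[
    {"xyz": [-0.02,0,0],"twist": 0},
    {"xyz": [-0.06,0,0],"twist": 0},
    {"xyz": [-0.1,0,0],"twist": 0},
    {"xyz": [-0.1,0,-0.04],"twist": 0},
    {"xyz": [-0.1,0,-0.08],"twist": 0},
    {"xyz": [-0.14,0.03,-0.08],"twist": 0},
    {"xyz": [-0.17,0.06,-0.08],"twist": 0},
    {"xyz": [-0.2,0.1,-0.08],"twist": 0},
  ],
)

```text
time: 19.1
tcp_pos: [0.4598, -0.08, 0.2327]
tcp_rot: [-3.136, -0.003, 0.33]
force: [1.7, -0.5, 0.6]
width: -0.0003
grip_force: 0.0
```

Emit:
jog_arm(
  moves=[
    {"xyz": [-0.03,0.04,0],"twist": 0},
    {"xyz": [-0.06,0.08,0],"twist": 0},
    {"xyz": [-0.09,0.12,0],"twist": 0},
    {"xyz": [-0.12,0.16,0],"twist": 0},
    {"xyz": [-0.12,0.16,0],"twist": 0},
    {"xyz": [-0.12,0.16,0],"twist": 0},
    {"xyz": [-0.12,0.16,0],"twist": 0},
  ],
)

```text
time: 19.8
tcp_pos: [0.3984, -0.2692, 0.2309]
tcp_rot: [-3.135, -0.001, 0.329]
force: [-1.6, 0.3, -0.7]
width: 0.0002
grip_force: 0.0
```

```bash
python3 s.py g
```

```text
tcp gear mm [-299.8 -305.4] z 0.23086862086285476 F [-1.4  0.8] 19.8 yaw 0.3285126745593552
```

View pics/g.png

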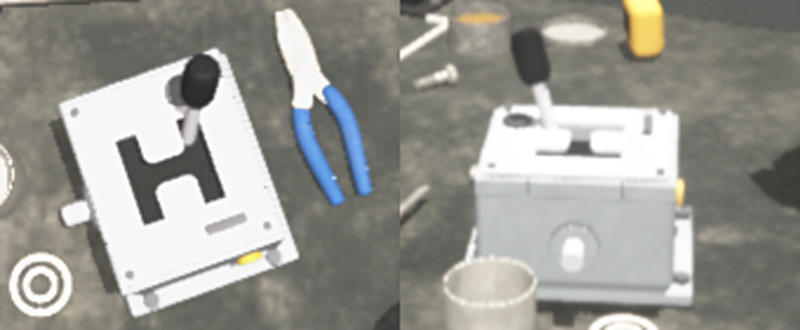

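The lever is fully in the far-right slot, with the knob at (200,80) over the stud side. The pliers, cup and bearing look unmoved, and the arm is clear. I hand the job in.

```bash
python3 -c "
from rig import bot
print(bot.sign_off())"
```

```text
the job is handed in; nothing more can be done
None
```

The lever is fully home in the far-right slot marked by the round stud and the arm is clear, with the cup, bearing and pliers looking unmoved; one push across caught the knob at about 29 N upward (limit 30 N) before I backed off, and the hand-in returned no verdict.

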